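Close the turned boxes with their own lids

ROBOT

A 6-joint arm with a two-finger parallel gripper is mounted at the origin on the work surface. World frame = base frame: x ahead of the robot, y to its left, z up, the work surface at z = 0. Lengths are in m, angles in rad, forces in N, time in s.
With the tool pointing down it reaches from about 0.3 to 0.775 m from the base axis. Payload 14.6 kg.
Tool frame: the origin (TCP) lies at the very end of the fingers, on their centre line; the grasp point (between the pads) lies 19 mm behind it; z points along the fingers, y is the line along which they close (so a half turn about z gives the same grasp; the last joint's range is limited). The gripper opens to 94 mm and grips with 3 to 60 N. Pads are 16 mm wide; open, the fingers measure 119 mm over their backs; the gripper's body (75 mm by 177 mm) begins 78 mm behind the grasp point.
Start: joints at [-1.221, 0.3, 1.521, -0, 1.321, -0.067], TCP at [0.223, -0.503, 0.205] pointing down, gripper open.
Joint ranges: [-3.03, 3.03], [-0.79, 2.21], [0.23, 2.52], [-1.04, 4.18], [0, 3.07], [-2.55, 2.55]. Speed limits (rad/s): [2.22, 2.22, 2.57, 3.14, 3.14, 3.14].

INTERFACE

Orientations are given as [roll, pitch, yaw] about the fixed x, y, z axes, in that order (R = Rz(yaw) Ry(pitch) Rx(roll)).
In Python, from station import ctrl gives the robot as it stands.
- The arm moves only by the tool carry_out, never from a script. Its argument "motion" is text: rows parted by semicolons, each of 7 numbers parted by spaces: the shift along the world's x, y, z in m, then the turn, a rotation vector about the world's x, y, z in degrees, then the closure in counts, from 0 (fully open) to 255 (shut). In form: dx dy dz wx wy wz hand; .... A call has 1 to 20 rows; each row shifts and turns the commanded pose from where the row before left it; what a row does not reach is not made up. A row lasts 1/12 s, in which the tool goes at most 41.7 mm and 7.16 degrees, less where a joint would pass 70% of its speed; a pose out of reach is approached as far as the arm can. A call is refused whole if a number of a shift passes 0.0417 or a number of a turn 7.16, either way. A call with a gripper value outside its range is refused whole. The fingers move at their own pace and stop on an object; "grip_force" is the grip in N (left out, the last holds). Time passes only in rows, so rows that do not move let the fingers close. It gives the time, the measured TCP pose, the force, the opening and the grip force at its end, in the units of the state.
- ctrl.get_obs(): the state, without advancing time (a new reading comes with each control period).
- ctrl.camera(name): name is "scene" or "side" or "wrist"; returns a dict with "pixels" (480x640x3 uint8, red, green, blue), "range_z" (480x640 float32, m along the optical axis (not along the pixel's ray), 0 where there is no reading), "K" (3x3 intrinsics, pixels), "position" and "attitude" of the camera in the world. Camera axes: x right, y up, looking along -z (the intrinsics and any distortion apply to the point x, -y, -z); pixel columns grow to the right and rows downward; lengths in m; the calibration is good to about 2 mm. The wrist camera is an equidistant fisheye: a pixel r from the principal point sees the ray r / f radians off the axis. A picture is of the moment at which its call begins.
- ctrl.hand_in(): hands the job in; it is judged then, once.
The state is a dict: "time_s": time; "qpos": joint angles; "joint_vel": joint speeds; "tau": joint torques, N m; "ee_pos": TCP position; "eef_rot": TCP orientation; "force": force on the tool from outside, world axes, zero at the start; "moment": the same for the moment, N m; "grip_width": finger opening in m; "grip_force": force on a finger pad.
Only numpy, scipy, OpenCV 4.12 (cv2) and the standard library are available. Lean on these libraries where they do the work, as an engineer would, in place of code of your own. Each camera call takes 0.05 s, during which the arm holds its last target. There are 200 camera calls.

TASK

Four turned wooden boxes stand open on the bench among their four knobbed lids and other work. Put each lid, knob up, on the box it was turned for (the one of the same diameter) so that it drops in and lies flat on the rim, and let go. Leave the boxes standing where they are, and do not disturb the wooden ring or the drawer knob.

Things in the scene. Friction and masses are not known exactly. Their poses are not given: they have to be found in the camera images.
- box_a: the smallest of four open round turned boxes of pale wood, standing loose and upright on the bench: outer diameter 56 mm, height 36 mm, wall 6 mm, so its mouth is 44 mm wide; inner floor 8 mm up. Origin: centre of the underside, z up.
- box_b: the second smallest of four open round turned boxes of pale wood, standing loose and upright on the bench: outer diameter 70 mm, height 40 mm, wall 6 mm, so its mouth is 58 mm wide; inner floor 8 mm up. Origin: centre of the underside, z up.
- box_c: the second largest of four open round turned boxes of pale wood, standing loose and upright on the bench: outer diameter 84 mm, height 44 mm, wall 6 mm, so its mouth is 72 mm wide; inner floor 8 mm up. Origin: centre of the underside, z up.
- box_d: the largest of four open round turned boxes of pale wood, standing loose and upright on the bench: outer diameter 98 mm, height 48 mm, wall 6 mm, so its mouth is 86 mm wide; inner floor 8 mm up. Origin: centre of the underside, z up.
- lid_a: the smallest of four loose turned lids of the same wood, right way up on the bench: disc 56 mm wide, 8 mm thick; upright knob in its middle, 18 mm wide, 24 mm tall; tapered spigot below, 10 mm deep, 26 mm wide at the bottom, 38 mm at the top. Origin: centre of the spigot's underside, z up; disc at z 10 to 18 mm, knob 18 to 42 mm. Seated, the disc lies on the rim of the 56 mm box.
- lid_b: the second smallest of four loose turned lids of the same wood, right way up on the bench: disc 70 mm wide, 8 mm thick; upright knob in its middle, 18 mm wide, 24 mm tall; tapered spigot below, 10 mm deep, 40 mm wide at the bottom, 52 mm at the top. Origin: centre of the spigot's underside, z up; disc at z 10 to 18 mm, knob 18 to 42 mm. Seated, the disc lies on the rim of the 70 mm box.
- lid_c: the second largest of four loose turned lids of the same wood, right way up on the bench: disc 84 mm wide, 8 mm thick; upright knob in its middle, 18 mm wide, 24 mm tall; tapered spigot below, 10 mm deep, 54 mm wide at the bottom, 66 mm at the top. Origin: centre of the spigot's underside, z up; disc at z 10 to 18 mm, knob 18 to 42 mm. Seated, the disc lies on the rim of the 84 mm box.
- lid_d: the largest of four loose turned lids of the same wood, right way up on the bench: disc 98 mm wide, 8 mm thick; upright knob in its middle, 18 mm wide, 24 mm tall; tapered spigot below, 10 mm deep, 68 mm wide at the bottom, 80 mm at the top. Origin: centre of the spigot's underside, z up; disc at z 10 to 18 mm, knob 18 to 42 mm. Seated, the disc lies on the rim of the 98 mm box.
- bangle: a turned wooden ring of the same wood, outer diameter 76 mm, hole 62 mm, 18 mm high, lying loose and flat on the bench; to be left alone. Origin: centre of its underside.
- drawer_knob: a turned mushroom-shaped drawer knob of the same wood, widest diameter 44 mm, 47 mm tall, standing loose on its 32 mm foot with no disc under it; to be left alone. Origin: centre of its underside.
Mind the look-alikes: they are no part of the job. What is shaped like the lid_a but turquoise is not meant.

How it is judged:
At the end, for the whole second after the job is handed in: Each lid rests on the box of its diameter: centred within 6 mm, height within 3 mm of lying on the rim, tilt under 0.06 rad, at rest; each box upright (0.06 rad) and within 40 mm of its start; ring and drawer knob within 40 mm of their start and upright (0.1 rad) (horizontal distance between lid_a and box_a below 0.006 m and z of lid_a in the frame of box_a between 0.023 and 0.029 m and angle between each of lid_a, box_a, lid_b, box_b, lid_c, box_c, lid_d, box_d's own z axis and vertical below 0.06 rad and distance of each of box_a, box_b, box_c, box_d, bangle, drawer_knob from where it was at the start of the episode below 0.04 m and linear speed of each of lid_a, box_a, lid_b, box_b, lid_c, box_c, lid_d, box_d below 0.02 m/s and horizontal distance between lid_b and box_b below 0.006 m and z of lid_b in the frame of box_b between 0.027 and 0.033 m and horizontal distance between lid_c and box_c below 0.006 m and z of lid_c in the frame of box_c between 0.031 and 0.037 m and horizontal distance between lid_d and box_d below 0.006 m and z of lid_d in the frame of box_d between 0.035 and 0.041 m and angle between each of bangle, drawer_knob's own z axis and vertical below 0.1 rad); the robot touches nothing.
It fails at once if the wooden ring is knocked away or tipped (distance of bangle from where it was at the start of the episode above 0.04 m or angle between bangle's own z axis and vertical above 0.5 rad).
It fails at once if the drawer knob is knocked away or tipped (distance of drawer_knob from where it was at the start of the episode above 0.04 m or angle between drawer_knob's own z axis and vertical above 0.5 rad).
It fails at once if a box is tipped over (angle between any of box_a, box_b, box_c, box_d's own z axis and vertical above 0.5 rad).
It also fails if it takes over 96 s, if anything falls off the work surface, if the arm or the gripper's body presses on something with over 40 N, if the wrist force passes 120 N, or if a joint passes its speed limit or range.

## Working session

There is one attempt and no reset: what is moved stays moved. The work goes in short steps, Python scripts to look and compute and a tool call to move; the robot and the scene stay as the last step left them, time stands still between calls to the robot, and variables do not carry over. Pictures are saved under pics/ and viewed, at most 14 in all, crops included, and the job is handed in when it is done.

Besides the shell and the picture viewer there is one more tool, called after "Request:" as a command line: name --argument value ..., lists and objects as JSON in quotes. carry_out: Moves the arm, as the interface text tells. Its arguments: {"type":"object","properties":{"motion":{"type":"string"},"grip_force":{"type":"number"}},"required":["motion"]}

```bash
mkdir -p pics; ls; python3 - <<'E'
from station import ctrl
import cv2,numpy as np
for n in("scene","side"):
    c=ctrl.camera(n); cv2.imwrite(f"pics/{n}0.png",c["pixels"][...,::-1]); np.savez(f"{n}0.npz",**c)
    print(n,c["K"].tolist(),c["position"],c["attitude"])
o=ctrl.get_obs();print(o)
E
```

```text
pics
scene [[535.703718670774, 0.0, 318.8316928997937], [0.0, 535.703718670774, 249.79608118749837], [0.0, 0.0, 1.0]] [ 1.08520654 -0.77246194  1.02385802] [0.77537455 0.0119557  0.60165657]
side [[469.0458995184597, 0.0, 319.0256017521753], [0.0, 469.0458995184597, 229.41581768637047], [0.0, 0.0, 1.0]] [0.13655319 0.64665989 0.64704255] [ 8.64792541e-01  1.61839139e-03 -2.60253077e+00]
{'time_s': 0.1, 'qpos': array([-1.22060775e+00,  3.00419093e-01,  1.52154004e+00,  8.46418846e-06,
        1.32070745e+00, -6.65716327e-02]), 'joint_vel': array([-9.43604251e-05, -1.82112705e-03, -1.71876748e-03,  6.68908908e-04,
       -1.84554863e-03,  9.82476731e-04]), 'tau': array([ 2.21737464e-03, -5.32644582e+01, -3.53281903e+01,  7.10275839e-02,
        2.35299126e-02, -6.33047534e-05]), 'ee_pos': array([ 0.22256877, -0.50268437,  0.20493222]), 'eef_rot': array([-3.14052165e+00, -7.96207823e-05,  4.16758065e-01]), 'force': array([ 0.72519146, -0.17413849, -0.02493311]), 'moment': array([ 0.01868459, -0.02098845,  0.01222599]), 'grip_force': 0.0, 'grip_width': 0.09433109807786862}
```

View pics/scene0.png

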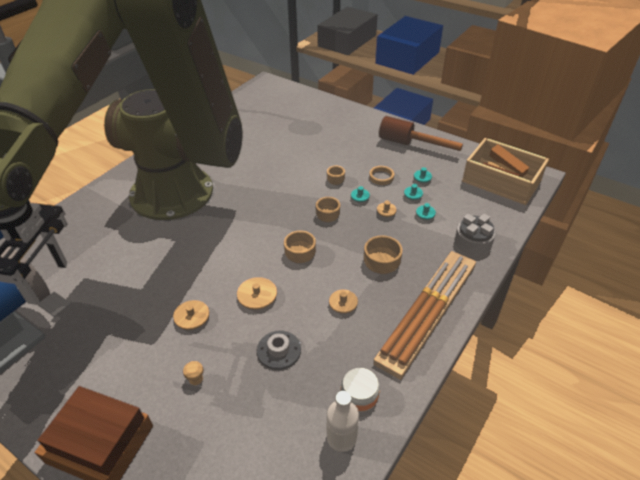

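View pics/side0.png

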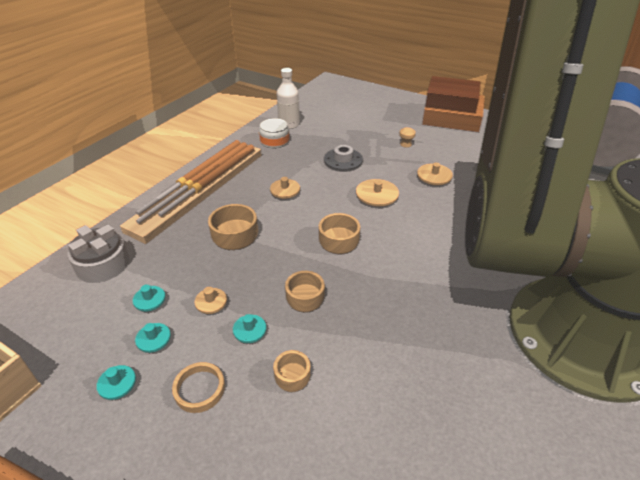

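```bash
cat > h.py <<'E'
import numpy as np,cv2
from scipy.spatial.transform import Rotation as R
def cloud(c):
    K=c["K"];z=c["range_z"].astype(float);v,u=np.mgrid[:480,:640]
    p=np.stack([(u-K[0,2])/K[0,0]*z,-(v-K[1,2])/K[1,1]*z,-z],-1)
    P=p@R.from_euler("xyz",c["attitude"]).as_matrix().T+c["position"]
    P[z<=0]=np.nan
    return P
E
python3 - <<'E'
from h import *
canvas=np.full((600,800,3),0,np.uint8)
for i,n in enumerate(("scene","side")):
    P=cloud(np.load(f"{n}0.npz"))
    q=P.reshape(-1,3);q=q[np.isfinite(q).all(1)]
    near=(abs(q[:,2])<.02)
    print(n,"table z",np.median(q[near,2]))
    # height map, 1.6mm/px: x up [0,.96], y left [.64..-.64]
    q=q[(q[:,2]>.005)&(q[:,2]<.06)]
    r=((.9-q[:,0])/.0016).astype(int);cc=((.64-q[:,1])/.0016).astype(int)
    ok=(r>=0)&(r<600)&(cc>=0)&(cc<800)
    canvas[r[ok],cc[ok],i]=(q[ok,2]*4000).clip(0,255)
    canvas[r[ok],cc[ok],2]=80
cv2.imwrite("pics/top0.png",canvas)
E
```

```text
scene table z 0.0003950752021568693
side table z 0.0008708084089780188
```

View pics/top0.png

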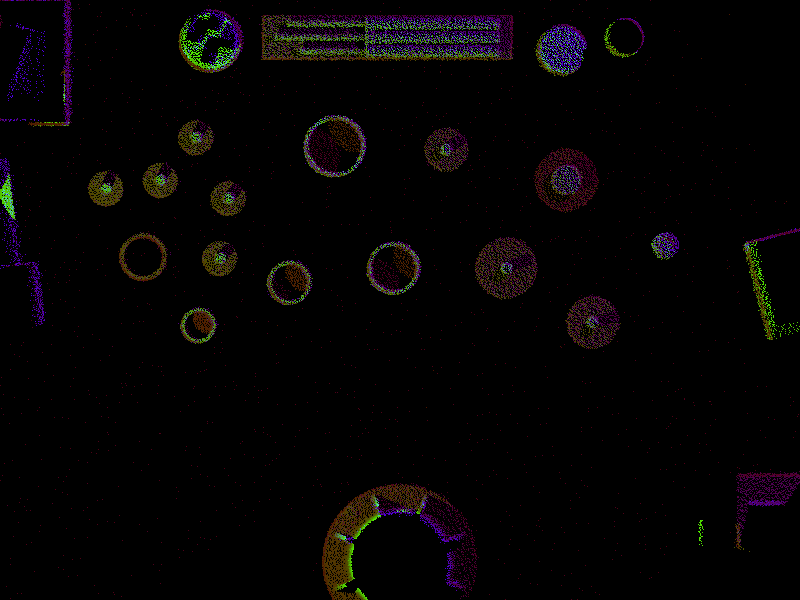

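The pictures show these objects:
- **Boxes (scene view):** a at (336,173), b at (328,209), c at (299,247), d at (382,254).
- **Wooden lids (scene view):** d at (257,293), c at (191,314), b at (343,301).
- **Lid_a candidates (scene view):** wooden (386,210), and turquoise at (360,195), (423,175), (413,192) and (425,212). The description calls for the wooden one.
- **Other look-alikes (scene view):** drawer knob (193,372), flange (279,348), ring (381,174).

Next I'll fit circles to get positions and check the lid_a choice in one crop.

```bash
cat >> h.py <<'E'
from scipy.optimize import least_squares
def pt(c,r):return .9-r*.0016,.64-c*.0016
T={"box_a":(198,326,.028,.036),"box_b":(289,283,.035,.040),"box_c":(393,268,.042,.044),"box_d":(335,146,.049,.048),
"lid_a":(228,198,.028,.018),"lid_b":(447,149,.035,.018),"lid_c":(593,322,.042,.018),"lid_d":(506,268,.049,.018),"ring":(143,257,.038,.018)}
def fit(P,x,y,r,h,hole):
    q=P.reshape(-1,3);q=q[np.isfinite(q).all(1)]
    for _ in range(4):
        d=np.hypot(q[:,0]-x,q[:,1]-y)
        s=q[(abs(q[:,2]-h)<.003)&(d<r+.008)&(d>(r-.014 if hole else 0))]
        # maximise overlap of top-face points with known disc/annulus
        ri=r-.006 if hole else 0
        f=lambda a:(lambda e:np.maximum(e-r,0)+np.maximum(ri-e,0))(np.hypot(s[:,0]-a[0],s[:,1]-a[1]))*1e3
        if hole: x,y=least_squares(f,[x,y],loss="soft_l1",f_scale=.5).x
        else:
            m=cv2.minEnclosingCircle((s[:,:2]*1e3).astype(np.float32)); x,y=np.array(m[0])/1e3
            rr=m[1]
            e=np.linspace(-np.pi,np.pi,73);a=np.arctan2(s[:,1]-y,s[:,0]-x);d=np.hypot(s[:,0]-x,s[:,1]-y)
            b=[s[(a>=l)&(a<u)][np.argmax(d[(a>=l)&(a<u)])] for l,u in zip(e,e[1:]) if ((a>=l)&(a<u)).any()]
            b=np.array(b)
            x,y=least_squares(lambda k:(np.hypot(b[:,0]-k[0],b[:,1]-k[1])-k[2])*1e3,[x,y,r],loss="soft_l1",f_scale=.7).x[:2]
    return x,y,len(s),np.median(s[:,2])
E
python3 - <<'E'
from h import *
C={n:dict(np.load(f"{n}0.npz")) for n in("scene","side")}
for k,(c,r,R_,h) in T.items():
    for n in C:
        P=cloud(C[n]); f=fit(P,*pt(c,r),R_,h,k[0]!="l")
        out=f"{k} {n} {f[0]:.4f} {f[1]:.4f} n{f[2]} z{f[3]:.4f}"
        if k[0]=="l":
            m=(np.hypot(P[...,0]-f[0],P[...,1]-f[1])<.014)&(P[...,2]>.039)&(P[...,2]<.046)
            out+=" knob "+str(P[m][:,:2].mean(0).round(4))+" rgb "+str(C[n]["pixels"][m].mean(0).round())
        print(out)
cv2.imwrite("pics/crop.png",cv2.resize(C["scene"]["pixels"][160:240,310:450,::-1],None,fx=5,fy=5))
E
```

```text
box_a scene 0.3794 0.3219 n76 z0.0355
box_a side 0.3788 0.3229 n405 z0.0362
box_b scene 0.4478 0.1767 n112 z0.0394
box_b side 0.4475 0.1771 n351 z0.0401
box_c scene 0.4710 0.0101 n161 z0.0435
box_c side 0.4708 0.0103 n302 z0.0442
box_d scene 0.6661 0.1043 n193 z0.0477
box_d side 0.6658 0.1045 n365 z0.0481
lid_a scene 0.5829 0.2735 n152 z0.0178 knob [0.5822 0.2746] rgb [188. 149. 108.]
lid_a side 0.5822 0.2752 n481 z0.0187 knob [0.5819 0.2754] rgb [206. 162. 112.]
lid_b scene 0.6613 -0.0749 n404 z0.0182 knob [ 0.6612 -0.075 ] rgb [181. 140.  96.]
lid_b side 0.6599 -0.0737 n356 z0.0187 knob [ 0.6596 -0.073 ] rgb [182. 143. 103.]
lid_c scene 0.3846 -0.3087 n636 z0.0181 knob [ 0.3848 -0.3089] rgb [198. 152. 101.]
lid_c side 0.3838 -0.3077 n470 z0.0183 knob [ 0.3837 -0.3075] rgb [202. 158. 111.]
lid_d scene 0.4713 -0.1702 n771 z0.0180 knob [ 0.4714 -0.171 ] rgb [204. 158. 106.]
lid_d side 0.4706 -0.1697 n778 z0.0186 knob [ 0.4706 -0.1695] rgb [203. 159. 110.]
ring scene 0.4890 0.4102 n106 z0.0174
ring side 0.4886 0.4111 n679 z0.0184
```

View pics/crop.png

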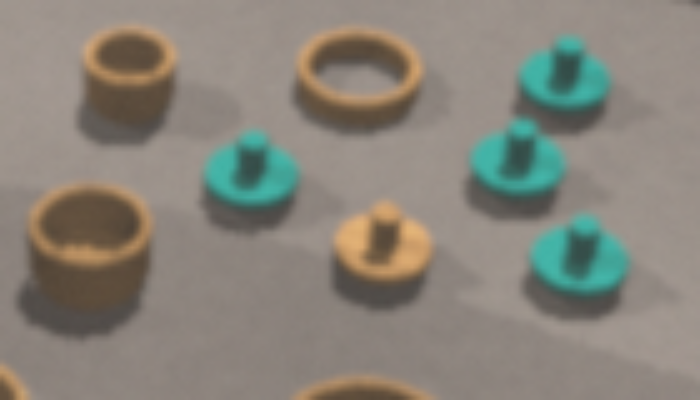

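The crop shows the only wooden small lid at (382,245), which is scene (386,210), with turquoise copies around it. The two cameras agree to about 1.5 mm. I start with lid_c.

Request:
carry_out --motion "0.0202 0.0243 -0.0156 0 0 0 120;0.0202 0.0243 -0.0156 0 0 0 120;0.0202 0.0243 -0.0156 0 0 0 120;0.0202 0.0243 -0.0156 0 0 0 120;0.0202 0.0243 -0.0156 0 0 0 120;0.0202 0.0243 -0.0156 0 0 0 120;0.0202 0.0243 -0.0156 0 0 0 120;0.0202 0.0246 -0.0158 0 0 0 120;0 0 0 0 0 0 120;0 0 0 0 0 0 120" --grip_force 20

```text
time_s: 0.93
ee_pos: [0.3846, -0.3069, 0.0797]
eef_rot: [-3.14, 0.001, 0.419]
force: [0.4, -0.3, -0.5]
grip_width: 0.0498
grip_force: 0.0
```

Request:
carry_out --motion "0 -0.001 -0.02 0 0 0 120;0 0 -0.02 0 0 0 120;0 0 -0.012 0 0 0 120;0 0 -0.0055 0 0 0 120;0 0 0 0 0 0 120;0 0 0 0 0 0 255;0 0 0 0 0 0 255;0 0 0 0 0 0 255;0 0 0 0 0 0 255;0 0 0 0 0 0 255;0 0 0 0 0 0 255"

```text
time_s: 1.85
ee_pos: [0.3844, -0.3093, 0.0233]
eef_rot: [3.141, -0.0, 0.417]
force: [-0.2, 0.3, 3.4]
grip_width: 0.0175
grip_force: 20.0
```

Request:
carry_out --motion "0 0 0.02 0 0 0 255;0 0 0.03 0 0 0 255;0 0 0.03 0 0 0 255;0 0 0.027 0 0 0 255;0.0079 0.029 0 0 0 0 255;0.0079 0.029 0 0 0 0 255;0.0079 0.029 0 0 0 0 255;0.0079 0.029 0 0 0 0 255;0.0079 0.029 0 0 0 0 255;0.0079 0.029 0 0 0 0 255;0.0079 0.029 0 0 0 0 255;0.0079 0.029 0 0 0 0 255;0.0079 0.029 0 0 0 0 255;0.0079 0.029 0 0 0 0 255;0.0076 0.029 0 0 0 0 255;0 0 0 0 0 0 255;0 0 0 0 0 0 255;0 0 -0.02 0 0 0 255;0 0 0 0 0 0 255;0 0 0 0 0 0 255"

```text
time_s: 3.52
ee_pos: [0.4702, 0.0091, 0.1096]
eef_rot: [-3.141, 0.002, 0.416]
force: [-0.2, -0.0, -0.2]
grip_width: 0.0176
grip_force: 20.0
```

```bash
cat >> h.py <<'E'
def look(box,lid,h,rad,tag=None,up=.0):
    """box rim & held/seated lid disc (top at height h) centres"""
    from station import ctrl
    for n in("scene","side"):
        c=ctrl.camera(n);P=cloud(c)
        f=fit(P,*lid,rad,h,False)
        print(n,"lid",np.round(f,4))
        if tag: cv2.imwrite(f"pics/{n}_{tag}.png",c["pixels"][...,::-1])
E
python3 - <<'E'
from h import *
from station import ctrl
o=ctrl.get_obs();print(o["ee_pos"],o["grip_width"])
look(None,o["ee_pos"][:2],o["ee_pos"][2]-.0233+.018,.042,"c1")
E
```

```text
[0.47023629 0.00905537 0.10960815] 0.017621789111793677
scene lid [4.704e-01 8.600e-03 4.250e+02 1.044e-01]
side lid [4.701e-01 9.800e-03 7.770e+02 1.055e-01]
```

Request:
carry_out --motion "0.0007 0.0008 -0.02 0 0 0 255;0 0 -0.015 0 0 0 255;0 0 -0.01 0 0 0 255;0 0 -0.0055 0 0 0 255;0 0 0 0 0 0 255;0 0 0 0 0 0 255"

```text
time_s: 4.12
ee_pos: [0.4718, 0.0105, 0.06]
eef_rot: [3.141, -0.0, 0.417]
force: [0.6, -0.1, -1.0]
grip_width: 0.0177
grip_force: 20.0
```

Request:
carry_out --motion "-0.0006 0 -0.002 0 0 0 255;0 0 0 0 0 0 255;0 0 0 0 0 0 120;0 0 0 0 0 0 120;0 0 0 0 0 0 120;0 0 0 0 0 0 120;0 0 0 0 0 0 120;0 0 0.02 0 0 0 120;0 0 0.03 0 0 0 120;0 -0.03 0.02 0 0 0 120;0 -0.03 0 0 0 0 120;0 -0.03 0 0 0 0 120;0 -0.03 0 0 0 0 120;0 -0.03 -0.01 0 0 0 120;0 -0.0305 -0.03 0 0 0 120;0 0 -0.01 0 0 0 120;0 0 0 0 0 0 120;0 0 0 0 0 0 120"

```text
time_s: 5.62
ee_pos: [0.4708, -0.1686, 0.0783]
eef_rot: [-3.141, 0.001, 0.417]
force: [-0.6, -0.6, 0.4]
grip_width: 0.0496
grip_force: 0.0
```

```bash
python3 - <<'E'
from h import *
look(None,(.471,.010),.052,.042,"c2")
E
```

```text
scene lid [4.71e-01 1.00e-02 4.59e+02 5.21e-02]
side lid [4.706e-01 1.070e-02 8.010e+02 5.260e-02]
```

Request:
carry_out --motion "0 -0.0012 -0.02 0 0 0 120;0 0 -0.02 0 0 0 120;0 0 -0.01 0 0 0 120;0 0 -0.005 0 0 0 120;0 0 0 0 0 0 120;0 0 0 0 0 0 255;0 0 0 0 0 0 255;0 0 0 0 0 0 255;0 0 0 0 0 0 255;0 0 0 0 0 0 255;0 0 0 0 0 0 255;0 0 0.02 0 0 0 255;0 0 0.03 0 0 0 255;0 0 0.03 0 0 0 255;0 0 0.037 0 0 0 255;0 0 0 0 0 0 255"

```text
time_s: 7.05
ee_pos: [0.4733, -0.1713, 0.1466]
eef_rot: [3.135, -0.006, 0.417]
force: [0.6, -0.5, 0.7]
grip_width: 0.0174
grip_force: 20.0
```

Request:
carry_out --motion "0.016 0.023 0 0 0 0 255;0.016 0.023 0 0 0 0 255;0.016 0.023 0 0 0 0 255;0.016 0.023 0 0 0 0 255;0.016 0.023 0 0 0 0 255;0.016 0.023 0 0 0 0 255;0.016 0.023 0 0 0 0 255;0.016 0.023 0 0 0 0 255;0.016 0.023 0 0 0 0 255;0.016 0.023 0 0 0 0 255;0.016 0.023 0 0 0 0 255;0.018 0.021 0 0 0 0 255;0 0 0 0 0 0 255;0 0 0 0 0 0 255;0 0 -0.03 0 0 0 255;0 0 0 0 0 0 255;0 0 0 0 0 0 255;0 0 0 0 0 0 255"

```text
time_s: 8.55
ee_pos: [0.665, 0.1031, 0.1112]
eef_rot: [3.141, -0.0, 0.416]
force: [0.4, -0.5, -0.1]
grip_width: 0.0175
grip_force: 20.0
```

```bash
python3 - <<'E'
from h import *
from station import ctrl
o=ctrl.get_obs();print(o["ee_pos"],o["grip_width"])
look(None,o["ee_pos"][:2],o["ee_pos"][2]-.0233+.018,.049,"d1")
E
```

```text
[0.664999   0.10307098 0.11124656] 0.017531607534099363
scene lid [6.659e-01 1.007e-01 6.300e+02 1.059e-01]
side lid [6.644e-01 1.033e-01 9.880e+02 1.069e-01]
```

Request:
carry_out --motion "0.0008 0.0016 -0.02 0 0 0 255;0 0 -0.015 0 0 0 255;0 0 -0.009 0 0 0 255;0 0 -0.0055 0 0 0 255;0 0 0 0 0 0 255;0 0 0 0 0 0 255"

```text
time_s: 9.15
ee_pos: [0.6661, 0.1052, 0.0616]
eef_rot: [3.141, -0.001, 0.417]
force: [0.1, -0.5, -1.1]
grip_width: 0.0175
grip_force: 20.0
```

Request:
carry_out --motion "0 0 0 0 0 0 120;0 0 0 0 0 0 120;0 0 0 0 0 0 120;0 0 0 0 0 0 120;0 0 0 0 0 0 120;0 0 0.02 0 0 0 120;0 0 0.03 0 0 0 120;0 -0.03 0.01 0 0 0 120;0 -0.03 0 0 0 0 120;0 -0.03 0 0 0 0 120;0 -0.03 0 0 0 0 120;-0.0055 -0.03 -0.02 0 0 0 120;0 -0.0285 -0.02 0 0 0 120;0 0 0 0 0 0 120;0 0 0 0 0 0 120"

```text
time_s: 10.4
ee_pos: [0.6597, -0.0744, 0.0797]
eef_rot: [-3.14, 0.002, 0.415]
force: [0.2, 1.4, 0.2]
grip_width: 0.0497
grip_force: 0.0
```

```bash
python3 - <<'E'
from h import *
look(None,(.666,.1044),.056,.049,"d2")
E
```

```text
scene lid [6.656e-01 1.044e-01 6.650e+02 5.610e-02]
side lid [6.649e-01 1.051e-01 1.050e+03 5.680e-02]
```

Request:
carry_out --motion "0.0008 0.0004 -0.02 0 0 0 120;0 0 -0.02 0 0 0 120;0 0 -0.01 0 0 0 120;0 0 -0.006 0 0 0 120;0 0 0 0 0 0 120;0 0 0 0 0 0 255;0 0 0 0 0 0 255;0 0 0 0 0 0 255;0 0 0 0 0 0 255;0 0 0 0 0 0 255;0 0 0 0 0 0 255;0 0 0.02 0 0 0 255;0 0 0.03 0 0 0 255;0 0 0.03 0 0 0 255;0 0 0.037 0 0 0 255;0 0 0 0 0 0 255"

```text
time_s: 11.83
ee_pos: [0.6635, -0.0732, 0.1498]
eef_rot: [3.136, -0.009, 0.417]
force: [-0.4, -0.1, -0.1]
grip_width: 0.0175
grip_force: 20.0
```

Request:
carry_out --motion "-0.018 0.021 0 0 0 0 255;-0.018 0.021 0 0 0 0 255;-0.018 0.021 0 0 0 0 255;-0.018 0.021 0 0 0 0 255;-0.018 0.021 0 0 0 0 255;-0.018 0.021 0 0 0 0 255;-0.018 0.021 0 0 0 0 255;-0.018 0.021 0 0 0 0 255;-0.018 0.021 0 0 0 0 255;-0.018 0.021 0 0 0 0 255;-0.018 0.021 0 0 0 0 255;-0.015 0.02 0 0 0 0 255;0 0 0 0 0 0 255;0 0 0 0 0 0 255;0 0 -0.03 0 0 0 255;0 0 0 0 0 0 255;0 0 0 0 0 0 255;0 0 0 0 0 0 255"

```text
time_s: 13.33
ee_pos: [0.4486, 0.1778, 0.1125]
eef_rot: [3.142, -0.0, 0.416]
force: [-0.3, 1.1, -0.3]
grip_width: 0.0174
grip_force: 20.0
```

```bash
python3 - <<'E'
from h import *
from station import ctrl
o=ctrl.get_obs();print(o["ee_pos"],o["grip_width"])
look(None,o["ee_pos"][:2],o["ee_pos"][2]-.0233+.018,.035,"b1")
E
```

```text
[0.44864549 0.17778254 0.11248798] 0.017416960530320148
scene lid [4.475e-01 1.775e-01 2.050e+02 1.061e-01]
side lid [4.479e-01 1.776e-01 7.550e+02 1.064e-01]
```

Request:
carry_out --motion "0 -0.0005 -0.02 0 0 0 255;0 0 -0.02 0 0 0 255;0 0 -0.01 0 0 0 255;0 0 -0.0072 0 0 0 255;0 0 0 0 0 0 255;0 0 0 0 0 0 255"

```text
time_s: 13.93
ee_pos: [0.4484, 0.1778, 0.0551]
eef_rot: [3.142, -0.001, 0.417]
force: [-0.2, -0.2, 0.4]
grip_width: 0.0174
grip_force: 20.0
```

Request:
carry_out --motion "0 0 0 0 0 0 120;0 0 0 0 0 0 120;0 0 0 0 0 0 120;0 0 0 0 0 0 120;0 0 0 0 0 0 120;0 0 0.02 0 0 0 120;0 0 0.03 0 0 0 120;0.026 0.02 0.01 0 0 0 120;0.027 0.02 0 0 0 0 120;0.027 0.02 0 0 0 0 120;0.027 0.02 0 0 0 0 120;0.027 0.0172 -0.015 0 0 0 120;0 0 -0.02 0 0 0 120;0 0 0 0 0 0 120;0 0 0 0 0 0 120"

```text
time_s: 15.18
ee_pos: [0.5812, 0.2745, 0.0786]
eef_rot: [-3.142, 0.003, 0.417]
force: [-0.2, 0.2, 0.5]
grip_width: 0.0499
grip_force: 0.0
```

```bash
python3 - <<'E'
from h import *
look(None,(.4476,.177),.048,.035,"b2")
look(None,(.5822,.275),.018,.028,"a0")
E
```

```text
scene lid [4.49e-01 1.76e-01 2.41e+02 4.79e-02]
side lid [4.470e-01 1.773e-01 8.040e+02 4.860e-02]
scene lid [5.847e-01 2.731e-01 1.350e+02 1.800e-02]
side lid [5.821e-01 2.751e-01 4.810e+02 1.880e-02]
```

Request:
carry_out --motion "0.001 0.0005 -0.02 0 0 0 120;0 0 -0.02 0 0 0 120;0 0 -0.01 0 0 0 120;0 0 -0.0055 0 0 0 120;0 0 0 0 0 0 120;0 0 0 0 0 0 255;0 0 0 0 0 0 255;0 0 0 0 0 0 255;0 0 0 0 0 0 255;0 0 0 0 0 0 255;0 0 0 0 0 0 255;0 0 0.02 0 0 0 255;0 0 0.03 0 0 0 255;0 0 0.03 0 0 0 255;0 0 0.037 0 0 0 255;0 0 0 0 0 0 255"

```text
time_s: 16.72
ee_pos: [0.5854, 0.2764, 0.1488]
eef_rot: [3.141, -0.01, 0.417]
force: [0.9, 0.0, 0.2]
grip_width: 0.0177
grip_force: 20.0
```

Request:
carry_out --motion "-0.0185 0.0043 0 0 0 0 255;-0.0185 0.0043 0 0 0 0 255;-0.0185 0.0043 0 0 0 0 255;-0.0185 0.0043 0 0 0 0 255;-0.0185 0.0043 0 0 0 0 255;-0.0185 0.0043 0 0 0 0 255;-0.0185 0.0043 0 0 0 0 255;-0.0185 0.0043 0 0 0 0 255;-0.0185 0.0043 0 0 0 0 255;-0.0185 0.0043 0 0 0 0 255;-0.0182 0.0045 0 0 0 0 255;0 0 0 0 0 0 255;0 0 0 0 0 0 255;0 0 -0.03 0 0 0 255;0 0 0 0 0 0 255;0 0 0 0 0 0 255;0 0 0 0 0 0 255"

```text
time_s: 18.13
ee_pos: [0.3806, 0.3228, 0.1118]
eef_rot: [-3.142, -0.0, 0.416]
force: [0.2, 1.1, -0.3]
grip_width: 0.0173
grip_force: 20.0
```

```bash
python3 - <<'E'
from h import *
from station import ctrl
o=ctrl.get_obs();print(o["ee_pos"],o["grip_width"])
look(None,o["ee_pos"][:2],o["ee_pos"][2]-.0233+.018,.028,"a1")
E
```

```text
[0.38056128 0.32283789 0.11177325] 0.01730826960433123
scene lid [3.807e-01 3.220e-01 1.070e+02 1.053e-01]
side lid [3.801e-01 3.225e-01 4.940e+02 1.062e-01]
```

Request:
carry_out --motion "-0.0013 0.0004 -0.02 0 0 0 255;0 0 -0.02 0 0 0 255;0 0 -0.014 0 0 0 255;0 0 -0.007 0 0 0 255;0 0 0 0 0 0 255;0 0 0 0 0 0 255"

```text
time_s: 18.73
ee_pos: [0.379, 0.3235, 0.0507]
eef_rot: [-3.141, -0.001, 0.417]
force: [0.4, 0.3, -0.9]
grip_width: 0.0173
grip_force: 20.0
```

Request:
carry_out --motion "0 0 0 0 0 0 120;0 0 0 0 0 0 120;0 0 0 0 0 0 120;0 0 0 0 0 0 120;0 0 0 0 0 0 120;0 0 0.02 0 0 0 120;0 0 0.03 0 0 0 120;0 0 0.03 0 0 0 120;0 0 0.03 0 0 0 120;0 0 0.03 0 0 0 120;0 0 0 0 0 0 120;0 0 0 0 0 0 120;0 0 0 0 0 0 120"

```text
time_s: 19.82
ee_pos: [0.3783, 0.3231, 0.1893]
eef_rot: [3.141, 0.001, 0.417]
force: [1.0, -0.2, -0.6]
grip_width: 0.0498
grip_force: 0.0
```

```bash
python3 - <<'E'
from h import *
for k,h,b in(("a",.044,(.379,.3225)),("b",.048,(.4476,.177)),("c",.052,(.471,.010)),("d",.056,(.666,.1044))):
    print(k); look(None,b,h,T["lid_"+k][2],"end"+k)
E
```

```text
a
scene lid [3.778e-01 3.225e-01 1.110e+02 4.370e-02]
side lid [3.783e-01 3.228e-01 7.770e+02 4.450e-02]
b
scene lid [4.477e-01 1.755e-01 2.270e+02 4.800e-02]
side lid [4.470e-01 1.775e-01 4.570e+02 4.860e-02]
c
scene lid [4.707e-01 1.040e-02 4.450e+02 5.210e-02]
side lid [4.705e-01 1.090e-02 8.040e+02 5.260e-02]
d
scene lid [6.657e-01 1.044e-01 6.720e+02 5.600e-02]
side lid [6.656e-01 1.074e-01 9.990e+02 5.680e-02]
```

View pics/scene_endd.png

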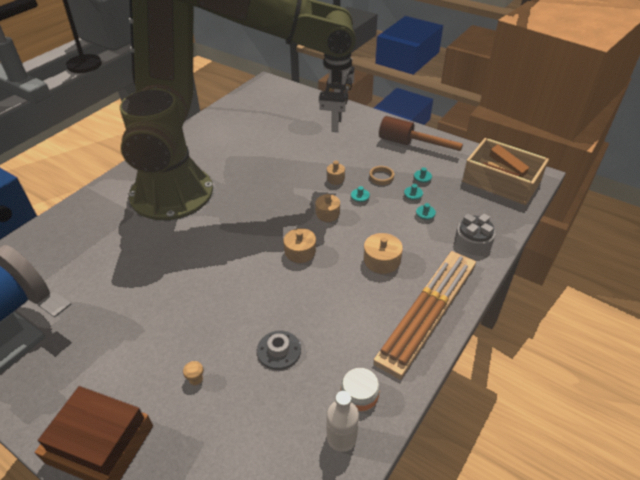

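View pics/side_endd.png

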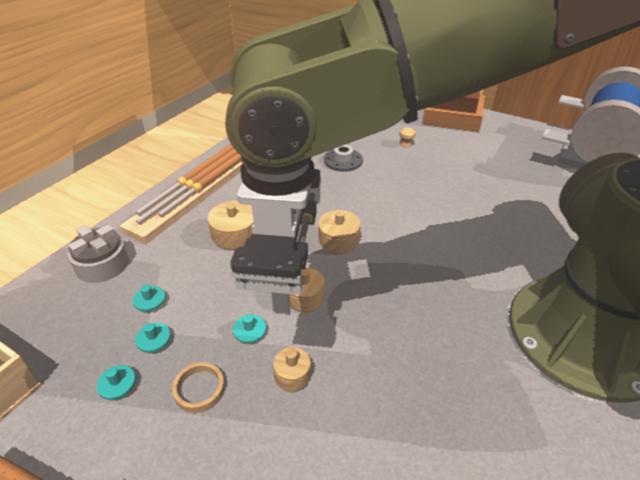

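All four boxes are closed, with their lids at (336,172), (328,207), (299,240) and (382,248) in the scene view. The lids lie at rim height, and the ring (381,174) and drawer knob (193,372) are where they were.

```bash
python3 -c "
from station import ctrl
print(ctrl.hand_in())"
```

```text
the job is handed in; nothing more can be done
None
```

All four lids are on their own boxes, lying at rim height and released; the boxes, ring and drawer knob were left in place, and the job is handed in (no verdict was returned).

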